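# Square up the vial block and hold the incubator lid open

## Task

Push the grey vial block on the station's loading deck fully home into the corner, flush against both steel stops, with its three vials still standing in it. Then take the incubator's lid by its black bar handle, lift it to 60 degrees open and hold it there steadily so that a colleague can move the vials over: it falls shut if let go, so finish while still holding the lid. Leave everything else on the bench where it is.

Things in the scene. Friction and masses are not known exactly. Their poses are not given: they have to be found in the camera images.
- station: Fixed station, 170 (x) x 300 (y) x 91 mm tall, lid shut. Origin on the bench. Own axes: x to the rear (away from robot), y left, z up; turned up to 0.2 rad. Right half: dark metal loading deck, surface 10 mm above the bench, x -85 to 75, y -155 to -5 mm, with two stops. Left half (x -65 to 80, y 10 to 145 mm): white incubator chamber, walls up to 80 mm above the bench, under the lid.
- rear_stop (a point): Middle of the face of the steel rear fence, at the deck surface: 75 mm in x, -80 mm in y, 10 mm in z from the station's origin. The fence runs along the station's y (-155 to -5 mm), stands 22 mm above the deck and is rigid.
- side_stop (a point): Middle of the face of the steel side stop on the deck's left, at the deck surface: 15 mm in x, -5 mm in y, 10 mm in z from the station's origin. It runs along the station's x (-45 to 75 mm), stands 22 mm above the deck and is rigid.
- nest (a point): Point on the deck surface, fixed to the station with its axes, where the block's origin lies when the block is home against both stops: 40 mm in x, -52 mm in y, 10 mm in z from the station's origin.
- vial_block: Light grey 12-place vial block, 70 (x) x 94 (y) x 42 mm, about 0.24 kg, loose on the deck. Origin at the centre of its underside, z up. It starts 30 to 45 mm short of home in the station's x and in its y, and turned up to 0.25 rad; when home, its axes are parallel to the station's. It slides when pushed with 1 to 5 N.
- vial_a: Mint-green capped vial, 14 mm across, 57 mm tall, standing loose in a hole of the block; origin at its foot, 8 mm above the block's underside; it sticks out 23 mm above the block.
- vial_b: Mint-green capped vial, 14 mm across, 57 mm tall, standing loose in a hole of the block; origin at its foot, 8 mm above the block's underside; it sticks out 23 mm above the block.
- vial_c: Mint-green capped vial, 14 mm across, 57 mm tall, standing loose in a hole of the block; origin at its foot, 8 mm above the block's underside; it sticks out 23 mm above the block.
- lid (a joint): Lid angle in rad: 0 shut, grows as the lid opens; 60 degrees = 1.047; hard stop at 1.40. The lid (about 0.35 kg) hinges at the chamber's rear about an axis parallel to the station's y. Weight and a weak spring shut it from every angle; about 2 to 3 N upward at the handle carries it.
- lid_handle (a point): Centre of the lid's black round bar handle: 12 mm thick, along the station's y, 88 mm clear between its posts, 36 mm clear to the lid's front edge, 85 mm above the bench when shut. At angle a it lies 187*cos(a) mm in front of (station -x) and 187*sin(a) mm above lid_hinge. Pinched from above, the bar can turn between the pads while the gripper stays vertical.
- lid_hinge (a point): Middle of the lid's hinge axis, fixed to the station with the station's axes: 80 mm in x, 77.5 mm in y, 85 mm above the station's origin.
- amber_bottle: Brown round bottle with black cap, 63 mm across, 132 mm tall, left of the station. To be left alone.
- stain_bottle: Small white bottle with red cap, 37 mm across, 82 mm tall, left of the station. To be left alone.
- petri_1: Petri dish, 62 mm across, 15 mm tall, right of the station. To be left alone.
- timer: Flat white bench timer, 56 x 66 x 18 mm, right of the station. To be left alone.
- tape_roll: Roll of green tape lying flat, 73 mm across, 19 mm tall, near the front edge of the bench. To be left alone.
- marker_pen: White and blue marker pen, 135 mm long, 16 mm thick, lying near the front edge of the bench. To be left alone.

How it is judged:
By the outcome, as a careful person would: the job done as asked, in the order asked, and still so for the second after the job is handed in, while the arm keeps its last pose, push and grip.
It also fails if it takes over 64 s, if anything falls off the work surface, if the arm or the gripper's body presses on something with over 40 N, if the wrist force passes 120 N, or if a joint passes its speed limit or range.

## Robot

A 6-joint arm with a two-finger parallel gripper is mounted at the origin on a cart in front of the work surface, level with it; the furniture and walls round the work are solid. World frame = base frame: x ahead of the robot, y to its left, z up, the work surface at z = 0. Lengths are in mm, angles in degrees, forces in N, time in s.
With the tool pointing down it reaches from about 350 to 850 mm from the base axis. Payload 8.1 kg.
Tool frame: the origin (TCP) lies between the finger pads; the fingertips stand 11 mm ahead of it and the grasp point (between the pads) lies 8 mm behind it; z points along the fingers, y is the line along which they close (so a half turn about z gives the same grasp; the last joint's range is limited). The gripper opens to 85 mm and grips with 20 to 120 N. Pads are 22 mm wide; open, the fingers measure 114 mm over their backs; the gripper's body (76 mm by 85 mm) begins 54 mm behind the grasp point. The pads swing forward as they close: fully open they stand 13 mm farther back than shut.
Start: joints at [-68.262, 7.471, 85.268, -0, 87.261, -4.893], TCP at [268.966, -536.342, 242.292] pointing down, gripper open.
Joint ranges: [-169.43, 169.43], [-51.17, 129.36], [1.28, 143.12], [-76.62, 256.62], [0, 156.53], [-152.29, 152.29]. Speed limits (degrees/s): [136.94, 136.94, 159.86, 180, 180, 180].

## Interface

Orientations are given as [roll, pitch, yaw] about the fixed x, y, z axes, in that order (R = Rz(yaw) Ry(pitch) Rx(roll)).
In Python, from bench import r, snapshot, get_calibration gives the robot as it stands.
- The arm moves only by the tool step_arm, never from a script. Its argument "rows" is a list of rows, each a list of 2 entries, a list of its own where there are three numbers: the shift along the tool's x, y, z in mm, then the turn about the tool's z in degrees. In form: [[[tx, ty, tz], yaw], ...]. A call has 1 to 12 rows; each row is the pose to reach, as a shift and turn from the pose commanded when the call began, along the tool's axes at that moment; what a row does not reach only later rows make up. A row lasts 1/10 s, in which the tool goes at most 50 mm and 8.59 degrees, less where a joint would pass 70% of its speed; a pose out of reach is approached as far as the arm can. A call with a gripper value outside its range is refused whole. "fingers" is the opening, from 0 (shut) to 1 (fully open), set as the call begins (left out, the last holds). The fingers move at their own pace and stop on an object; "squeeze" is the grip in N (left out, the last holds). Time passes only in rows, so rows that repeat a pose let the fingers close. It gives the time, the measured TCP pose, the force, the opening and the grip force at its end, in the units of the state.
- r.sense(): the state, without advancing time (a new reading comes with each control period).
- snapshot(name): name is "scene" or "top"; returns the picture (420x560x3 uint8, blue, green, red); there is no depth.
- get_calibration(name): a dict with "fovy" (degrees; the focal length in pixels is half the picture's height over the tangent of half this angle, whatever the lens; pixels are square), "cx", "cy" (the principal point, pixels), "dist" ([k1, k2, p1, p2, k3] as OpenCV has them; the pictures are not rectified), "eye" and "orientation" of the camera in the world. Camera axes: x right, y up, looking along -z (the intrinsics and any distortion apply to the point x, -y, -z); pixel columns grow to the right and rows downward; lengths in mm; the calibration is good to about 2 mm. A picture is of the moment at which its call begins. get_calibration takes no time and is no camera call.
- r.hand_in(): hands the job in; it is judged then, once.
The state is a dict: "time": time; "joint_pos": joint angles; "qd": joint speeds; "joint_efforts": joint torques, N m; "tool_pos": TCP position; "tcp_rot": TCP orientation; "ft_force": force on the tool from outside, world axes, zero at the start; "wrist_torque": the same for the moment, N m; "finger_gap": finger opening in mm; "grip_force": force on a finger pad.
Only numpy, scipy, OpenCV 4.12 (cv2) and the standard library are available. Lean on these libraries where they do the work, as an engineer would, in place of code of your own. Each camera call takes 0.05 s, during which the arm holds its last target. There are 200 camera calls.

## Working session

There is one attempt and no reset: what is moved stays moved. The work goes in short steps, Python scripts to look and compute and a tool call to move; the robot and the scene stay as the last step left them, time stands still between calls to the robot, and variables do not carry over. Pictures are saved under pics/ and viewed, at most 11 in all, crops included, and the job is handed in when it is done.

Besides the shell and the picture viewer there is one more tool, called after ">>>" in YAML: its name, and indented under it one key for each argument. step_arm: Moves the arm, as the interface text tells. Its arguments: {"type":"object","properties":{"rows":{"type":"array"},"fingers":{"type":"number"},"squeeze":{"type":"number"}},"required":["rows"]}

```bash
mkdir -p pics; python3 - <<'E'
from bench import r, snapshot, get_calibration
import cv2
for n in("scene","top"):
    cv2.imwrite(f"pics/{n}0.png",cv2.resize(snapshot(n),(800,600),interpolation=cv2.INTER_CUBIC)); print(get_calibration(n))
print(r.sense())
E
```

```text
{'fovy': 43.310687031400924, 'cx': 285.575851159854, 'cy': 201.46357051410055, 'dist': array([-0.01040569,  0.        ,  0.        ,  0.        ,  0.        ]), 'eye': array([-119.171503  ,  554.00096113,  587.98374461]), 'orientation': array([  59.71506317,   -0.91356525, -129.20799748])}
{'fovy': 52.69613824754923, 'cx': 284.45612310069373, 'cy': 209.57565876937952, 'dist': array([-0.1299299,  0.       ,  0.       ,  0.       ,  0.       ]), 'eye': array([ 411.81518902,   13.88793169, 1100.1272352 ]), 'orientation': array([  7.6480904 ,  -0.47873239, -90.63329259])}
{'time': 0.1, 'joint_pos': array([-6.82613810e+01,  7.51215151e+00,  8.53219310e+01,  6.00172012e-05,
        8.72617796e+01, -4.89214371e+00]), 'qd': array([ 0.07791107, -0.08451188, -0.1152161 , -0.04455626, -0.04840627,
       -0.14364091]), 'joint_efforts': array([ 2.36792606e-03, -5.70956004e+01, -5.01938725e+01, -8.54119207e-05,
        8.21267342e-03, -2.54618470e-05]), 'tool_pos': array([ 268.79783151, -535.89607808,  241.34565433]), 'tcp_rot': array([-1.79904492e+02, -8.23487701e-03,  2.66307530e+01]), 'ft_force': array([ 0.0318172 , -0.21739995,  1.01559821]), 'wrist_torque': array([-0.02009647,  0.01889961, -0.00152273]), 'grip_force': 0.0, 'finger_gap': 85.3767123566441}
```

View pics/scene0.png

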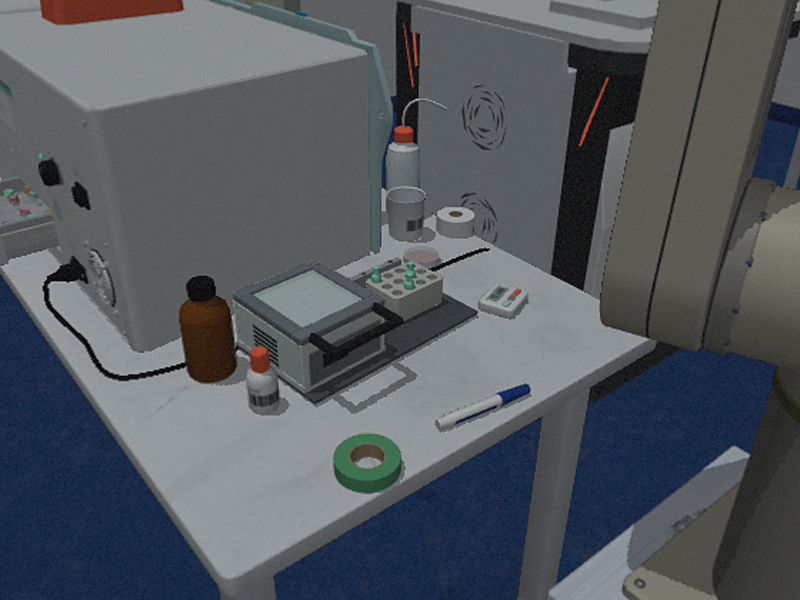

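View pics/top0.png

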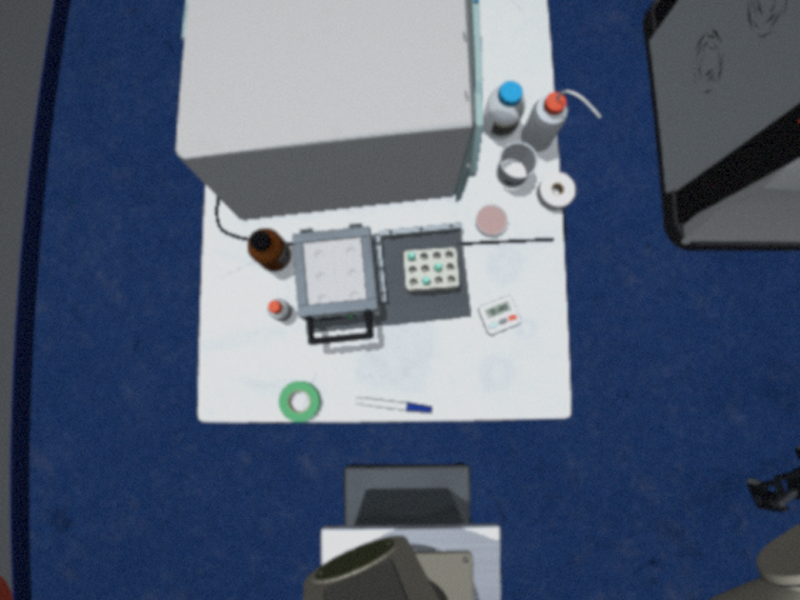

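```bash
python3 - <<'E'
import cv2
from bench import snapshot
im=snapshot("top")
c=im[145:250,195:335]; cv2.imwrite("pics/topc.png",cv2.resize(c,(800,600),interpolation=cv2.INTER_CUBIC))
im=snapshot("scene")
c=im[165:285,160:320+20]; cv2.imwrite("pics/scc.png",cv2.resize(c,(800,533),interpolation=cv2.INTER_CUBIC))
E
cat > h.py <<'E'
import numpy as np, cv2
from scipy.spatial.transform import Rotation as R
from bench import r, snapshot, get_calibration
def cam(n):
    c=get_calibration(n); f=210/np.tan(np.radians(c['fovy']/2))
    K=np.array([[f,0,c['cx']],[0,f,c['cy']],[0,0,1]]); M=R.from_euler('xyz',c['orientation'],degrees=True).as_matrix()@np.diag([1,-1,-1])
    return K,c['dist'],M,c['eye']
def back(n,px,z):  # pixels -> world at height z
    K,d,M,e=cam(n); u=cv2.undistortPoints(np.array(px,float).reshape(-1,1,2),K,d)[:,0]
    v=np.c_[u,np.ones(len(u))]@M.T; z=np.broadcast_to(z,len(u)); return e+v*((z-e[2])/v[:,2])[:,None]
def proj(n,P):
    K,d,M,e=cam(n); rv=cv2.Rodrigues(M.T)[0]; return cv2.projectPoints(np.array(P,float).reshape(-1,1,3),rv,-M.T@e,K,d)[0][:,0]
E
```

```text
(no output)
```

View pics/topc.png

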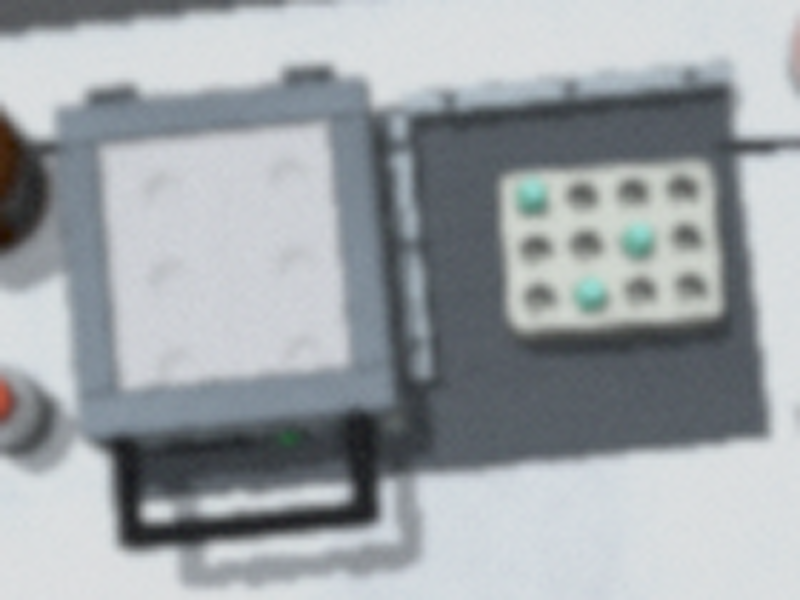

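View pics/scc.png

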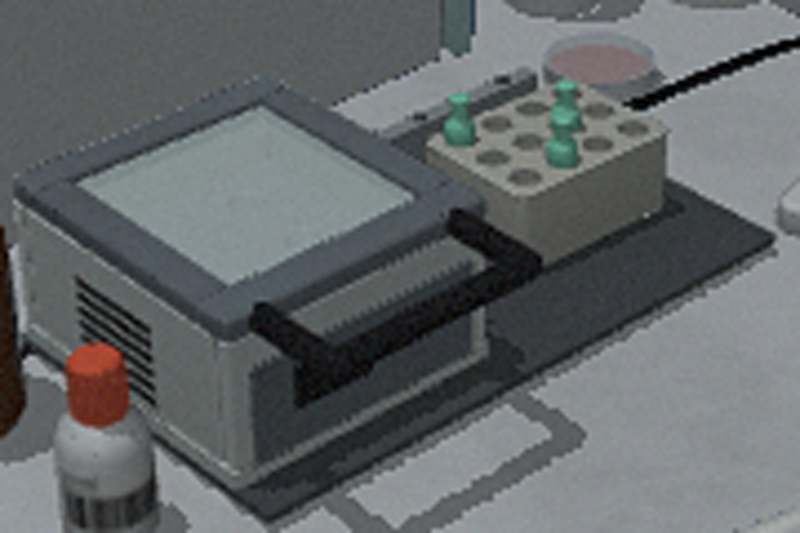

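```bash
cat >> h.py <<'E'
def top(u,v,s=5.714,x0=195,y0=145): return ((u+.5)/s-.5+x0,(v+.5)/s-.5+y0)
def rig(p,P): # p=(x,y,yaw rad)
    c,s=np.cos(p[2]),np.sin(p[2]); P=np.array(P,float); return np.c_[p[0]+c*P[:,0]-s*P[:,1],p[1]+s*P[:,0]+c*P[:,1],P[:,2]]
E
python3 - <<'E'
from h import *
from scipy.optimize import least_squares
def fit(P,px,p0):
    f=lambda p:(proj("top",rig(p,P))-px).ravel()
    s=least_squares(f,p0,loss='soft_l1'); return s.x,f(s.x).round(1)
P=[(-107,77.5,91),(-85,-155,10),(-45,-5,32),(75,-155,32)]
px=[top(*a) for a in[(250,523),(768,432),(432,380),(730,90)]]
S,e=fit(P,px,[600,0,0]); print("station",S,np.degrees(S[2]),e)
B=[(35,47,52),(35,-47,52),(-35,-47,52),(-35,47,52)]
b,e=fit(B,[top(*a) for a in[(501,173),(714,158),(724,321),(512,335)]],[600,-50,0]); print("block",b,np.degrees(b[2]),e)
# in station frame
c,s=np.cos(S[2]),np.sin(S[2]); d=b[:2]-S[:2]; print("block in station",[c*d[0]+s*d[1],-s*d[0]+c*d[1]],np.degrees(b[2]-S[2]))
print("nest,handle,hinge",rig(S,[(40,-52,10),(-107,77.5,85),(80,77.5,85)]))
print(back("top",[(260*.7,235*.7),(490*.7,220*.7),(500*.7,315*.7),(0.7*245,0.7*218),(.7*455,.7*195)],[132,15,18,0,0]))
# scene check
print(proj("scene",rig(S,[(-107,77.5,91),(-85,-155,10)])), proj("scene",rig(b,B)))
E
```

```text
station [5.96894999e+02 4.95361193e+01 9.89071238e-02] 5.666960758001759 [-0.6  0.7  0.5  0.6 -0.2 -0.4  0.4 -1.5]
block [ 6.07478890e+02 -4.07638425e+01  5.41661165e-02] 3.1034898654229894 [ 0.   0.4 -0.2  0.8  0.2 -0.5 -0.1 -0.6]
block in station [np.float64(1.6154091205818109), np.float64(-90.9037529008829)] -2.5634708925787693
nest,handle,hinge [[641.83429532   1.74009776  10.        ]
 [482.76513251 116.09153607  85.        ]
 [668.85120304 134.55702702  85.        ]]
[[ 651.19250174  244.39677883  132.        ]
 [ 704.166314   -153.24393513   15.        ]
 [ 526.93208559 -165.40630346   18.        ]
 [ 717.22743119  305.47238125    0.        ]
 [ 757.21755456  -90.87817575    0.        ]]
[[256.46149971 233.31469341]
 [333.55572553 218.5188948 ]] [[253.45001693 197.21032776]
 [287.52261177 182.94153532]
 [310.53522466 195.20857491]
 [276.22946162 210.74694211]]
```

```bash
cat >> h.py <<'E'
S=np.array([596.895,49.536,0.0989])
def go(x,y,z,yawrel=0):
    s=r.sense(); M=R.from_euler('xyz',s['tcp_rot'],degrees=True).as_matrix(); g=rig(S,[(x,y,z)])[0]
    t=(np.degrees(S[2])+yawrel-s['tcp_rot'][2]+180)%360-180
    print("to",g.round(1),"shift",(M.T@(g-s['tool_pos'])).round(1),"turn",-t.round(2))
E
python3 -c "
from h import *
go(-62,-91,130); go(-62,-91,26)"
```

```text
to [544.2 -47.1 130. ] shift [ 465.2 -313.5  112.1] turn 20.96
to [544.2 -47.1  26. ] shift [ 465.2 -313.4  216.1] turn 20.96
```

>>> step_arm:
  rows:
    - [[42,-28,5],2]
    - [[84,-56,15],4]
    - [[126,-84,25],6]
    - [[168,-112,35],8]
    - [[210,-140,45],10]
    - [[252,-168,55],12]
    - [[294,-196,65],14]
    - [[336,-224,75],16]
    - [[378,-252,85],18]
    - [[420,-282,95],20]
    - [[465,-313,112],21]
    - [[465,-313,112],21]
  fingers: 0.5
  squeeze: 30

```text
time: 1.4
tool_pos: [544.8, -44.3, 128.9]
tcp_rot: [-179.9, 0.1, 5.7]
ft_force: [-0.8, -0.9, 0.3]
finger_gap: 42.8
grip_force: 0.0
```

```bash
python3 -c "
from h import *
go(-62,-91,26)
im=snapshot('top')[130:260,185:358]; cv2.imwrite('pics/t2.png',cv2.resize(im,(800,600),interpolation=cv2.INTER_CUBIC));print(r.sense()['finger_gap'])"
```

```text
to [544.2 -47.1  26. ] shift [ -0.8   2.9 102.9] turn 0.08
42.8906959770875
```

>>> step_arm:
  rows:
    - [[-1,2,25],0]
    - [[-1,2,50],0]
    - [[-1,2,75],0]
    - [[-1,2,95],0]
    - [[-1,2,102],0]
    - [[-1,2,102],0]

```text
time: 2.05
tool_pos: [542.4, -50.2, 27.2]
tcp_rot: [-180.0, 0.1, 5.6]
ft_force: [-0.1, -0.6, -0.2]
finger_gap: 42.8
grip_force: 0.0
```

```bash
python3 -c "
from h import *
go(-62,-91,26); go(5-11,-91,26)
im=snapshot('scene')[165:285,190:350]; cv2.imwrite('pics/s2.png',cv2.resize(im,(800,600),interpolation=cv2.INTER_CUBIC));print(r.sense()['ft_force'])"
```

```text
to [544.2 -47.1  26. ] shift [ 2.1 -2.9  1.2] turn -0.04
to [599.9 -41.6  26. ] shift [58.1 -2.9  1. ] turn -0.04
[0.00978025 0.06790266 0.02595784]
```

View pics/s2.png

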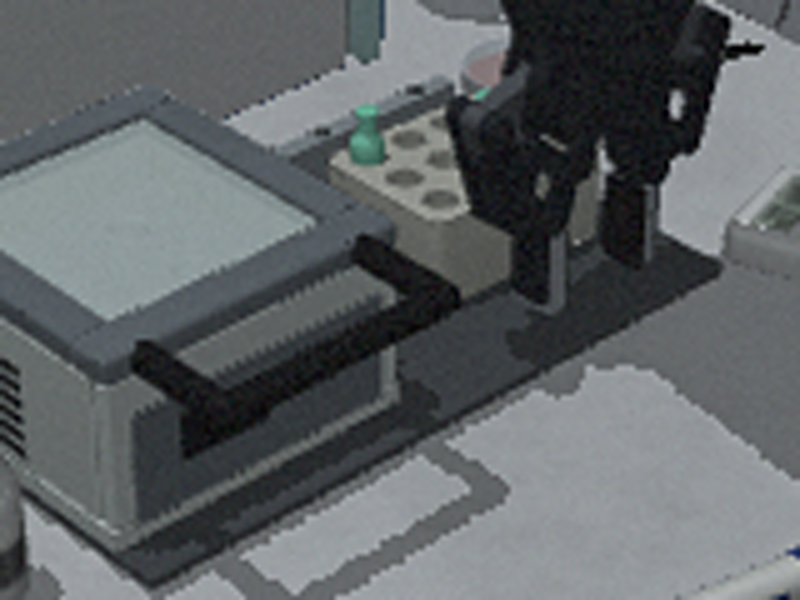

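>>> step_arm:
  rows:
    - [[5,0,0],0]
    - [[10,0,0],0]
    - [[14,0,0],0]
    - [[18,0,0],0]
    - [[22,0,0],0]
    - [[26,0,0],0]
    - [[30,0,0],0]
    - [[34,0,0],0]
    - [[38,0,0],0]
    - [[41,0,0],0]
    - [[44,0,0],0]
    - [[47,0,0],0]

```text
time: 3.3
tool_pos: [590.5, -45.5, 28.2]
tcp_rot: [-180.0, 0.0, 5.6]
ft_force: [-1.9, -0.4, 0.9]
finger_gap: 43.0
grip_force: 0.8
```

>>> step_arm:
  rows:
    - [[2,0,0],0]
    - [[4,0,0],0]
    - [[6,0,0],0]
    - [[8,0,0],0]
    - [[9,0,0],0]
    - [[10,0,0],0]

```text
time: 3.9
tool_pos: [600.1, -44.6, 28.2]
tcp_rot: [-180.0, 0.0, 5.6]
ft_force: [-7.8, -1.9, 5.9]
finger_gap: 42.7
grip_force: 3.5
```

>>> step_arm:
  rows:
    - [[0.5,0,0],0]
    - [[1,0,0],0]
    - [[1.5,0,0],0]
    - [[1.5,0,0],0]

```text
time: 4.3
tool_pos: [600.0, -44.6, 28.2]
tcp_rot: [-180.0, 0.2, 5.6]
ft_force: [-11.4, -1.3, 8.8]
finger_gap: 42.7
grip_force: 5.8
```

>>> step_arm:
  rows:
    - [[-10,0,0],0]
    - [[-22,0,0],0]
    - [[-25,0,-30],0]
    - [[-25,20,-70],-6]
    - [[-20,45,-95],-14]
    - [[0,70,-95],-22]
    - [[20,78,-95],-30]
    - [[35,80,-95],-38]
    - [[42,80,-95],-46]
    - [[42,80,-95],-54]
    - [[42,80,-95],-62]
    - [[42,80,-95],-70]
  fingers: 0.3

```text
time: 5.5
tool_pos: [651.5, -120.0, 123.3]
tcp_rot: [180.0, -0.0, 76.0]
ft_force: [-0.3, -0.4, -0.3]
finger_gap: 25.6
grip_force: 0.0
```

```bash
python3 -c "
from h import *
go(36,-175,120,90); go(36,-175,27,90)
im=snapshot('top')[130:260,185:358]; cv2.imwrite('pics/t3.png',cv2.resize(im,(800,600),interpolation=cv2.INTER_CUBIC))"
```

```text
to [ 650.  -121.1  120. ] shift [-1.4 -1.2  3.3] turn -19.7
to [ 650.  -121.1   27. ] shift [-1.4 -1.2 96.3] turn -19.7
```

View pics/t3.png

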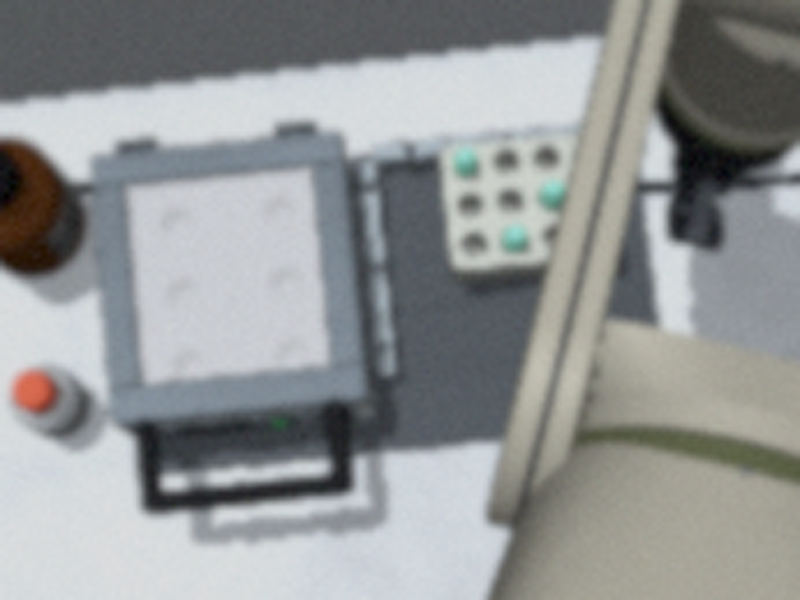

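>>> step_arm:
  rows:
    - [[-1,-1,3],-7]
    - [[-1,-1,3],-14]
    - [[-1,-1,10],-20]
    - [[-1,-1,35],-20]
    - [[-1,-1,65],-20]
    - [[-1,-1,85],-20]
    - [[-1,-1,95],-20]
    - [[-1,-1,95],-20]

```text
time: 6.35
tool_pos: [648.8, -120.3, 26.5]
tcp_rot: [-179.8, -0.1, 95.5]
ft_force: [0.6, 0.7, -1.0]
finger_gap: 25.2
grip_force: 0.0
```

```bash
python3 -c "
from h import *
go(36,-149,27,90); go(36,-99-11,27,90)"
```

```text
to [647.4 -95.2  27. ] shift [25.2  1.  -0.5] turn -0.13
to [643.6 -56.4  27. ] shift [64.2  0.9 -0.4] turn -0.13
```

>>> step_arm:
  rows:
    - [[6,0,0],0]
    - [[12,0,0],0]
    - [[17,0,0],0]
    - [[21,0,0],0]
    - [[25,0,0],0]
    - [[29,0,0],0]
    - [[33,0,0],0]
    - [[37,0,0],0]
    - [[41,0,0],0]
    - [[45,0,0],0]
    - [[49,0,0],0]
    - [[53,0,0],0]

```text
time: 7.55
tool_pos: [644.9, -67.6, 28.3]
tcp_rot: [-180.0, 0.0, 95.6]
ft_force: [-0.4, -2.2, 2.1]
finger_gap: 25.7
grip_force: 1.2
```

>>> step_arm:
  rows:
    - [[2,0,0],0]
    - [[4,0,0],0]
    - [[6,0,0],0]
    - [[8,0,0],0]
    - [[9,0,0],0]
    - [[10,0,0],0]

```text
time: 8.15
tool_pos: [643.8, -58.9, 28.2]
tcp_rot: [-180.0, 0.1, 95.6]
ft_force: [-1.2, -10.5, 0.5]
finger_gap: 25.6
grip_force: 4.6
```

>>> step_arm:
  rows:
    - [[0.7,0,0],0]
    - [[1.4,0,0],0]
    - [[2,0,0],0]
    - [[2,0,0],0]

```text
time: 8.55
tool_pos: [643.7, -58.8, 28.4]
tcp_rot: [-180.0, 0.2, 95.6]
ft_force: [-1.0, -13.7, 1.8]
finger_gap: 25.4
grip_force: 6.7
```

>>> step_arm:
  rows:
    - [[-10,0,0],0]
    - [[-22,0,0],0]
    - [[-24,0,-30],0]
    - [[-24,-5,-70],8]
    - [[-20,-30,-95],16]
    - [[0,-60,-95],24]
    - [[20,-80,-95],32]
    - [[38,-88,-95],40]
    - [[41,-88,-95],48]
    - [[41,-88,-95],56]
    - [[41,-88,-95],64]
    - [[41,-88,-95],72]

```text
time: 9.75
tool_pos: [552.1, -23.8, 123.2]
tcp_rot: [-180.0, -0.0, 23.3]
ft_force: [0.3, 0.3, 0.2]
finger_gap: 25.8
grip_force: 0.0
```

```bash
python3 -c "
from h import *
go(-50,-68,27,0); go(-6,-68,27,0)"
```

```text
to [553.9 -23.1  27. ] shift [ 1.9  0.1 96.2] turn 17.65
to [597.6 -18.7  27. ] shift [43.8 13.4 96.2] turn 17.65
```

>>> step_arm:
  rows:
    - [[1,0,2],7]
    - [[1,0,5],13]
    - [[1,0,20],18]
    - [[1,0,50],18]
    - [[1,0,75],18]
    - [[1,0,92],18]
    - [[1,0,95],18]
    - [[1,0,95],18]

```text
time: 10.55
tool_pos: [552.7, -23.5, 27.9]
tcp_rot: [-180.0, 0.1, 5.6]
ft_force: [0.3, 0.5, -0.1]
finger_gap: 25.5
grip_force: 0.0
```

>>> step_arm:
  rows:
    - [[7,0,0],0]
    - [[14,0,0],0]
    - [[21,0,0],0]
    - [[28,0,0],0]
    - [[33,0,0],0]
    - [[37,0,0],0]
    - [[40,0,0],0]
    - [[42,0,0],0]
    - [[43,0,0],0]
    - [[44,0,0],0]
    - [[45,0,0],0]
    - [[45,0,0],0]

```text
time: 11.75
tool_pos: [597.5, -19.2, 28.2]
tcp_rot: [180.0, 0.1, 5.6]
ft_force: [-2.2, -1.4, 1.5]
finger_gap: 25.5
grip_force: 1.4
```

>>> step_arm:
  rows:
    - [[1,0,0],0]
    - [[2,0,0],0]
    - [[3,0,0],0]
    - [[3,0,0],0]
    - [[3.5,0,0],0]
    - [[3.5,0,0],0]

```text
time: 12.35
tool_pos: [597.8, -19.0, 27.7]
tcp_rot: [-180.0, 0.5, 5.6]
ft_force: [-20.2, -1.7, 15.3]
finger_gap: 25.6
grip_force: 10.4
```

>>> step_arm:
  rows:
    - [[-8,0,0],0]
    - [[-20,0,0],0]
    - [[-28,0,-10],0]
    - [[-30,0,-40],0]
    - [[-40,0,-80],0]
    - [[-60,-20,-115],-7]
    - [[-80,-50,-120],-15]
    - [[-95,-80,-120],-23]
    - [[-100,-110,-120],-31]
    - [[-100,-135,-120],-39]
    - [[-100,-145,-120],-47]
    - [[-100,-145,-120],-55]
  fingers: 0.4

```text
time: 13.55
tool_pos: [487.6, 117.6, 148.6]
tcp_rot: [180.0, -0.1, 61.1]
ft_force: [-0.1, 0.1, -0.2]
finger_gap: 34.3
grip_force: 0.0
```

```bash
python3 -c "
from h import *
go(-107,77.5,147,90); go(-107,77.5,77,90)
a=cv2.resize(snapshot('top')[145:250,195:335],(640,480),interpolation=cv2.INTER_CUBIC)
b=snapshot('scene')[165:255,220:340]; b=cv2.resize(b,(640,480),interpolation=cv2.INTER_CUBIC)
cv2.imwrite('pics/ta.png',a)
cv2.imwrite('pics/sa.png',b)
print(proj('top',rig(S,[(75,-5,52),(75,-99,52),(5,-99,52),(5,-5,52),(75,-5,32),(-45,-5,32)])).dot(np.eye(2)*640/140)-np.array([195,145])*640/140)"
```

```text
to [482.8 116.1 147. ] shift [-3.7 -3.5  1.5] turn -34.58
to [482.8 116.1  77. ] shift [-3.8 -3.5 71.5] turn -34.58
[[319.31426878  82.40750696]
 [487.60259045  64.67141447]
 [502.34634069 187.6869394 ]
 [332.40368354 205.87473457]
 [320.63237545  90.95230556]
 [342.89205797 300.37495234]]
```

View pics/ta.png

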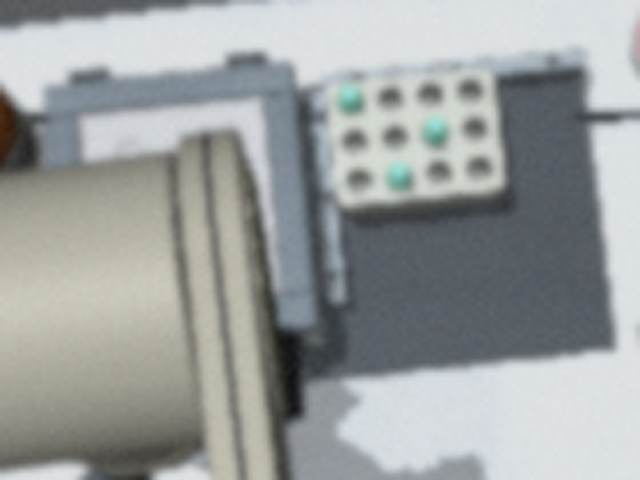

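View pics/sa.png

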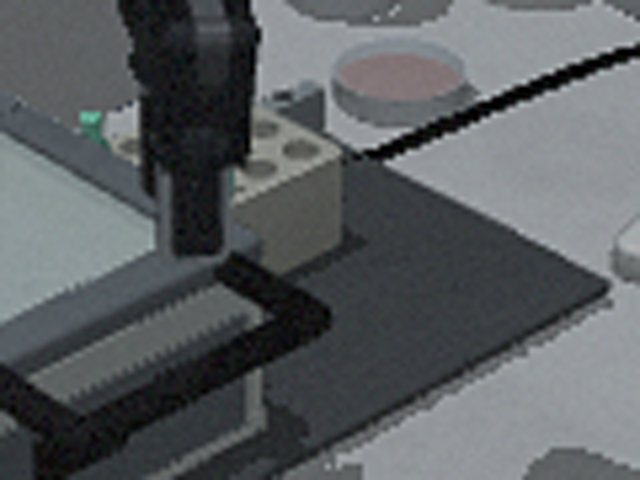

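>>> step_arm:
  rows:
    - [[-4,-3,0],-8]
    - [[-4,-3,0],-16]
    - [[-4,-3,0],-24]
    - [[-4,-3,0],-32]
    - [[-4,-3,5],-34.5]
    - [[-4,-3,15],-34.5]
    - [[-4,-3,25],-34.5]
    - [[-4,-3,25],-34.5]

```text
time: 14.45
tool_pos: [481.6, 113.5, 121.0]
tcp_rot: [-179.8, 0.0, 95.0]
ft_force: [-0.7, 0.0, -0.8]
finger_gap: 34.5
grip_force: 0.0
```

```bash
python3 -c "
from h import *
go(-107,75.5,77,90)
a=cv2.resize(snapshot('scene')[175:280,195:335],(800,600),interpolation=cv2.INTER_CUBIC)
cv2.imwrite('pics/g.png',a)"
```

```text
to [483.  114.1  77. ] shift [ 0.5  1.6 44. ] turn -0.71
```

View pics/g.png

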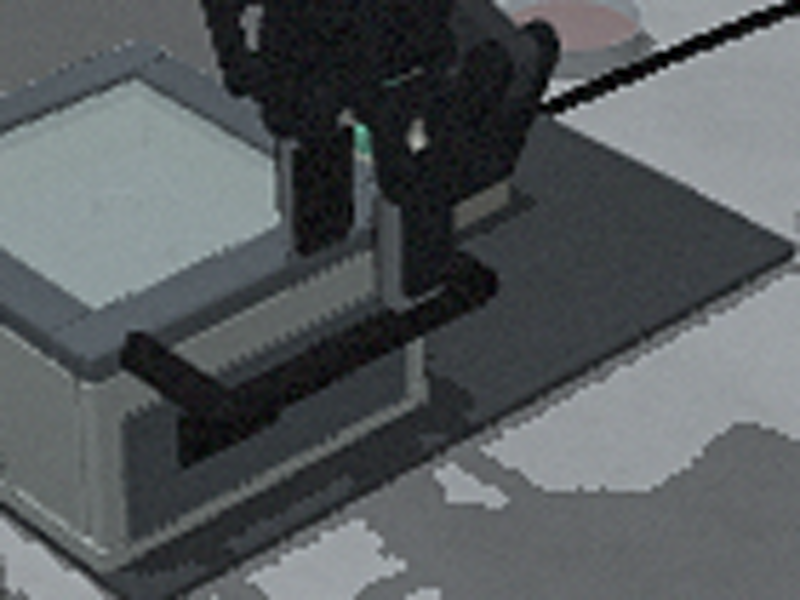

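>>> step_arm:
  rows:
    - [[0,1.5,10],-0.5]
    - [[0,1.5,20],-0.5]
    - [[0,1.5,28],-0.5]
    - [[0,1.5,35],-0.5]
    - [[0,1.5,40],-0.5]
    - [[0,1.5,43],-0.5]
    - [[0,1.5,43],-0.5]

```text
time: 15.2
tool_pos: [484.3, 113.9, 79.8]
tcp_rot: [-180.0, 0.0, 95.6]
ft_force: [0.3, 0.8, 0.4]
finger_gap: 34.2
grip_force: 0.0
```

>>> step_arm:
  rows:
    - [[0,0,2],0]
    - [[0,0,2.5],0]
    - [[0,0,2.5],0]
    - [[0,0,2.5],0]
    - [[0,0,2.5],0]
    - [[0,0,2.5],0]
    - [[0,0,2.5],0]
    - [[0,0,2.5],0]
  fingers: 0
  squeeze: 40

```text
time: 16.0
tool_pos: [484.1, 113.9, 77.6]
tcp_rot: [-179.9, 0.0, 95.6]
ft_force: [-5.1, -0.9, 0.6]
finger_gap: 10.2
grip_force: 39.0
```

```bash
python3 -c "
from h import *
s=r.sense();print(s['tool_pos'],s['tcp_rot'],s['ft_force'],s['grip_force'],s['finger_gap'])
M=R.from_euler('xyz',s['tcp_rot'],degrees=True).as_matrix()
print((M.T@np.array([np.cos(S[2]),np.sin(S[2]),0])).round(3))
for a in range(5,65,5):
  t=np.radians(a); print(a,(187*(1-np.cos(t))).round(1),(-187*np.sin(t)).round(1))
"
```

```text
[484.05805936 113.91233778  77.60182159] [-1.79936952e+02  4.93040228e-04  9.56323617e+01] [-5.146632   -0.90715187  0.55079137] 38.99779736995697 10.235997938590263
[ 0.001  1.    -0.001]
5 0.7 -16.3
10 2.8 -32.5
15 6.4 -48.4
20 11.3 -64.0
25 17.5 -79.0
30 25.1 -93.5
35 33.8 -107.3
40 43.7 -120.2
45 54.8 -132.2
50 66.8 -143.3
55 79.7 -153.2
60 93.5 -161.9
```

>>> step_arm:
  rows:
    - [[0,0.2,-8],0]
    - [[0,0.7,-16.3],0]
    - [[0,1.6,-24.4],0]
    - [[0,2.8,-32.5],0]
    - [[0,4.4,-40.5],0]
    - [[0,6.4,-48.4],0]
    - [[0,8.7,-56.3],0]
    - [[0,11.3,-64],0]
    - [[0,14.2,-71.6],0]
    - [[0,17.5,-79],0]
    - [[0,21.1,-86.3],0]
    - [[0,25.1,-93.5],0]

```text
time: 17.2
tool_pos: [506.6, 116.0, 171.4]
tcp_rot: [-179.6, 0.0, 95.6]
ft_force: [-21.0, -3.2, 7.5]
finger_gap: 10.7
grip_force: 39.2
```

>>> step_arm:
  rows:
    - [[0,0,0],0]
    - [[0,4.3,-7],0]
    - [[0,8.7,-13.8],0]
    - [[0,13.6,-20.4],0]
    - [[0,18.6,-26.7],0]
    - [[0,24.1,-32.8],0]
    - [[0,29.7,-38.7],0]
    - [[0,35.7,-44.4],0]
    - [[0,41.7,-49.8],0]
    - [[0,48.1,-54.9],0]
    - [[0,48.1,-54.9],0]
    - [[0,48.1,-54.9],0]

```text
time: 18.4
tool_pos: [557.3, 120.8, 231.7]
tcp_rot: [179.9, 0.0, 95.6]
ft_force: [-21.6, -4.7, 26.1]
finger_gap: 10.3
grip_force: 41.3
```

```bash
python3 -c "
from h import *
s=r.sense();print(s['tool_pos'],s['tcp_rot'],s['ft_force'],s['grip_force'],s['finger_gap'])
h=rig(S,[(80,75,85)])[0];print(h, 'angles', np.degrees([np.arcsin((s['tool_pos'][2]+8-85)/187)]))
go(80-187*.5,75.5,85+162-8,90)
a=cv2.resize(snapshot('scene')[110:275,160:380],(800,600),interpolation=cv2.INTER_CUBIC)
cv2.imwrite('pics/l.png',a)"
```

```text
[557.30510399 120.80883119 231.74148381] [1.79884795e+02 4.10705171e-02 9.56321442e+01] [-21.60187219  -4.68321448  26.13462939] 41.31185531616211 10.28040810185027
[669.09865651 132.06861165  85.        ] angles [55.84222298]
to [576.  123.3 239. ] shift [ 0.7 18.9 -7.2] turn -0.03
```

View pics/l.png

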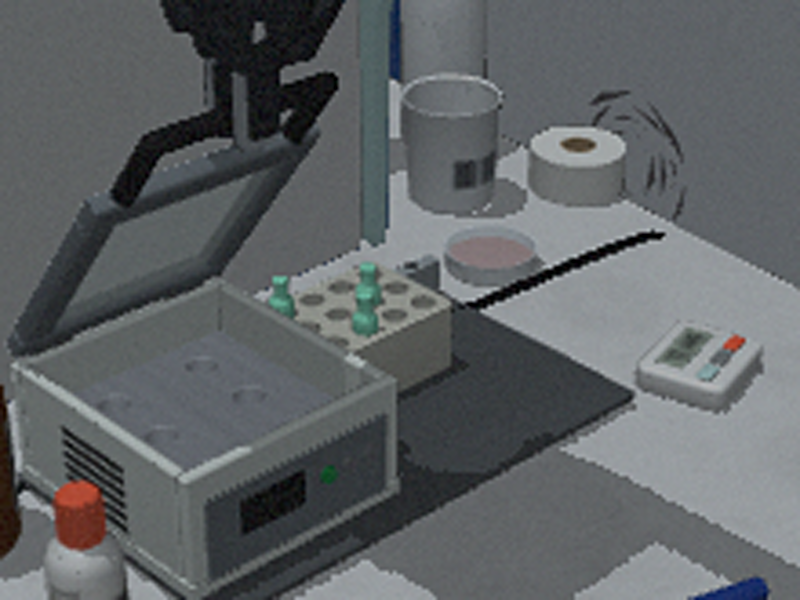

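>>> step_arm:
  rows:
    - [[0,-1,-1.5],0]
    - [[0,-2,-3],0]
    - [[0,-2,-3],0]
    - [[0,-2,-3],0]

```text
time: 18.85
tool_pos: [555.6, 120.6, 230.6]
tcp_rot: [180.0, 0.0, 95.6]
ft_force: [-6.4, -3.3, 6.7]
finger_gap: 10.3
grip_force: 40.3
```

```bash
python3 -c "
from h import *
s=r.sense();print(s['tool_pos'],s['ft_force'],s['wrist_torque'],s['joint_efforts'])
S[1]-=1.5
for a in (50,52.5,55,57.5,60):
  t=np.radians(a); P=rig(S,[(80-187*np.cos(t),77.5+q,85+187*np.sin(t)) for q in(-50,50)]); print(a,((proj('scene',P)-[160-.5,110-.5])*800/220).round(0).tolist())
"
```

```text
[555.55474688 120.64402609 230.61827479] [-6.37331311 -3.29534243  6.66353666] [-0.44863217  1.09357831 -0.05554839] [  0.84727552 -49.64356184 -49.70210552   0.7070085   -2.50997275
  -0.05711176]
50 [[335.0, 104.0], [162.0, 167.0]]
52.5 [[326.0, 90.0], [153.0, 152.0]]
55 [[316.0, 77.0], [143.0, 137.0]]
57.5 [[306.0, 63.0], [133.0, 123.0]]
60 [[296.0, 51.0], [122.0, 109.0]]
```

>>> step_arm:
  rows:
    - [[0,3.2,-2.8],0]
    - [[0,6.5,-5.4],0]
    - [[0,10,-7.9],0]
    - [[0,13.2,-10.2],0]
    - [[0,16.5,-12.4],0]
    - [[0,19.7,-14.5],0]
    - [[0,19.7,-14.5],0]
    - [[0,19.7,-14.5],0]

```text
time: 19.65
tool_pos: [575.0, 122.5, 244.5]
tcp_rot: [-180.0, 0.0, 95.6]
ft_force: [-5.4, -2.5, 4.4]
finger_gap: 10.2
grip_force: 39.8
```

```bash
python3 -c "
from h import *
s=r.sense();p=s['tool_pos'];print(p,s['ft_force'],s['wrist_torque'])
dx=(p[0]-484.06)*.995+(p[1]-113.9)*.0988;print(dx,np.degrees(np.arccos(1-dx/187)))
a=cv2.resize(snapshot('scene')[110:200,160:280],(800,600),interpolation=cv2.INTER_CUBIC)
cv2.imwrite('pics/m.png',a)
for yy in (0,-2):
 S1=S+[0,yy,0]
 for a in (54,57,60,63):
  t=np.radians(a); P=rig(S1,[(80-187*np.cos(t),77.5+q,85+187*np.sin(t)) for q in(-50,50)]); print(a,((proj('scene',P)-[160-.5,110-.5])*800/120).round(0).tolist())
"
```

```text
[575.02485802 122.45532684 244.54640402] [-5.41696216 -2.52750056  4.39448719] [-0.51551329  1.12946335 -0.05772637]
91.35530002562257 59.23827235645524
54 [[582.0, 152.0], [264.0, 264.0]]
57 [[561.0, 122.0], [242.0, 232.0]]
60 [[539.0, 94.0], [219.0, 202.0]]
63 [[516.0, 68.0], [196.0, 173.0]]
54 [[588.0, 150.0], [271.0, 262.0]]
57 [[567.0, 121.0], [249.0, 230.0]]
60 [[545.0, 93.0], [226.0, 200.0]]
63 [[523.0, 66.0], [203.0, 171.0]]
```

View pics/m.png

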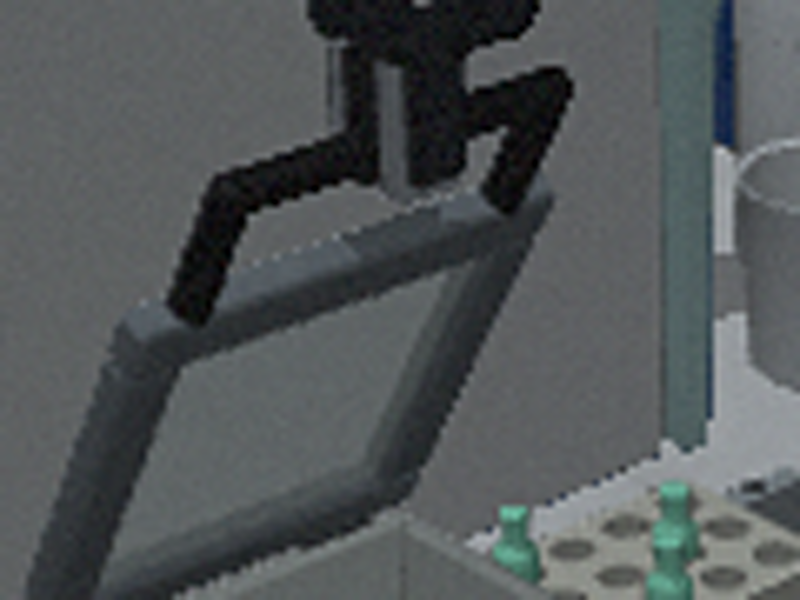

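>>> step_arm:
  rows:
    - [[0,0,0],0]
    - [[0,0,0],0]
    - [[0,0,0],0]
    - [[0,0,0],0]
    - [[0,0,0],0]

```text
time: 20.2
tool_pos: [574.9, 122.5, 244.5]
tcp_rot: [180.0, 0.0, 95.6]
ft_force: [-5.9, -2.9, 4.0]
finger_gap: 10.4
grip_force: 39.8
```

```bash
python3 -c "
from h import *
s=r.sense();print(s['tool_pos'],s['grip_force'],s['qd'].round(2)); print(r.hand_in())"
```

```text
[574.94820988 122.46702651 244.48318211] 39.77733314037323 [-0.05  0.01  0.02 -0.09 -0.01 -0.04]
the job is handed in; nothing more can be done
None
```

The vial block is pushed home against both stops with its three vials standing, and the gripper is holding the lid steady at about 60° (59° from the arm's position, 60–61° from the camera); the job was handed in at 20.2 s.

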